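# Hold the contact thermometer on the griddle's ringed spot

### The arm

A 6-joint arm with a two-finger parallel gripper is mounted at the origin on the work surface. World frame = base frame: x ahead of the robot, y to its left, z up, the work surface at z = 0. Lengths are in mm, angles in rad, forces in N, time in s.
With the tool pointing down it reaches from about 350 to 975 mm from the base axis. Payload 7.1 kg.
Tool frame: the origin (TCP) lies midway between the tips of the shut fingers; the grasp point (between the pads) lies 19 mm behind it; z points along the fingers, y is the line along which they close (so a half turn about z gives the same grasp; the last joint's range is limited). The gripper opens to 88 mm and grips with 3 to 60 N. Pads are 20 mm wide; open, the fingers measure 115 mm over their backs; the gripper's body (75 mm by 178 mm) begins 61 mm behind the grasp point.
Start: joints at [-1.196, 0.423, 1.63, -0, 1.089, -0.019], TCP at [239.828, -577.137, 222.675] pointing down, gripper open.
Joint ranges: [-3, 3], [-0.9, 2.11], [0.09, 2.58], [-1.31, 4.45], [0.11, 2.69], [-2.54, 2.54]. Speed limits (rad/s): [2.39, 2.39, 3.01, 3.14, 3.14, 3.14].

### API

Orientations are given as a rotation vector (axis times angle).
In Python, from workcell import get_obs, get_image, camera_params, close_job gives the robot as it stands.
- The arm moves only by the shell command python3 -m creep 'ROWS' [OPENING]. ROWS is a JSON object of lists of equal length, an entry for each row: "delta_pos": the shift along the tool's x, y, z in m, a list of three; "twist": the turn, a rotation vector about the tool's x, y, z in degrees, a list of three. A call has 1 to 20 rows; each row shifts and turns the commanded pose from where the row before left it, along the tool's axes as they then stand; what a row does not reach is not made up. A row lasts 1/12 s, in which the tool goes at most 41.7 mm and 7.16 degrees, less where a joint would pass 70% of its speed; a pose out of reach is approached as far as the arm can. A call with a gripper value outside its range is refused whole. OPENING is the opening, from 0 (shut) to 1 (fully open), set as the call begins (- or left out, the last holds). The fingers move at their own pace and stop on an object; the grip force is fixed at half the most. Time passes only in rows, so rows that do not move let the fingers close. It gives the time, the measured TCP pose, the force, the opening and the grip force at its end, in the units of the state.
- get_obs(): the state, without advancing time (a new reading comes with each control period).
- get_image(name): name is "scene" or "top" or "wrist"; returns (picture, depth): 384x512x3 uint8, red, green, blue; 384x512 float32, mm along the optical axis (not along the pixel's ray), 0 where there is no reading.
- camera_params(name): a dict with "camera_matrix" (3x3 intrinsics, pixels), "extrinsics" (4x4, takes a point from camera to world coordinates). Camera axes: x right, y down, z forward; pixel columns grow to the right and rows downward; lengths in mm; the calibration is good to about 2 mm. A picture is of the moment at which its call begins: read the wrist's pose just before it. camera_params takes no time and is no camera call; for the wrist camera it gives the pose at the moment of the call.
- close_job(): hands the job in; it is judged then, once.
The state is a dict: "t": time; "qpos": joint angles; "qvel": joint speeds; "joint_torque": joint torques, N m; "ee_pos": TCP position; "orientation": TCP orientation; "ft_force": force on the tool from outside, world axes, zero at the start; "moment": the same for the moment, N m; "width": finger opening in mm; "grasp_force": force on a finger pad.
Only numpy, scipy, OpenCV 4.12 (cv2) and the standard library are available. Lean on these libraries where they do the work, as an engineer would, in place of code of your own. Each camera call takes 0.05 s, during which the arm holds its last target. There are 200 camera calls.

### The job

An orange tong tip is standing on the ringed spot of the griddle plate: first drop it, the same way up, all the way into the empty pocket of the clamp-on caddy and let go of it. Then lift the dial thermometer out of its cup by the black tab and hold it upright with its brass foot on the red centre of the ringed spot, pressing lightly so that the sprung foot is pushed in about halfway and never rammed hard, and finish while still holding it there. Leave the glass jar, the grill brush and the other tong tip alone.

Things in the scene. Friction and masses are not known exactly. Their poses are not given: they have to be found in the camera images.
- plate: Heavy dark griddle plate, fixed to the shelf, 140 (x) x 180 (y) x 18 mm with a small lug on each short (y) end. Origin at the centre of its underside, z up. Its yaw varies.
- spot (a point): Centre of the ringed spot painted on the plate's top face: white ring 44 mm across with a red dot 12 mm across in the middle, flat. It lies 15 mm along the plate's +x and 30 mm along its +y from the plate's centre, 18 mm above the shelf. At the start the tong tip stands over the dot. Axes as the plate.
- tong_tip: Loose orange tong tip, a firm flat bar 14 (x) x 26 (y) x 85 mm (z) with a scalloped upper end, about 40 g, standing on its flat end on the spot, square to the plate to within about 0.2 rad. Origin at the centre of its flat lower end, z up along its length. Easily gripped from above across its 14 mm thickness.
- pocket: Empty caddy pocket, fixed: open-topped aluminium rectangular tube, outside 26 (x) x 38 (y) x 70 mm high, walls 3 mm, so the mouth is 20 (x) x 32 (y) mm, 70 mm above the shelf; inner floor 10 mm above the shelf (60 mm deep: a tong tip in it sticks out 25 mm). Origin at the centre of its underside, yaw 0.
- pocket_floor (a point): Centre of the empty pocket's inner floor, 10 mm above the shelf, 60 mm below its mouth; axes as the pocket.
- spare_tip: Second, identical orange tong tip (14 x 26 x 85 mm), already standing in the other pocket, sticking out 25 mm. Leave alone. Origin at the centre of its lower end.
- spare_pocket_floor (a point): Centre of the inner floor of the other pocket (same sizes), which the spare tong tip occupies.
- cup: Fixed aluminium thermometer cup, 44 (x) x 56 (y) x 95 mm high, with a 17 mm round hole in the middle of its 10 mm thick top; hollow and deep below. Origin at the centre of its underside, yaw 0.
- thermometer: Loose stainless contact thermometer, 175 mm long, about 0.13 kg, hanging upright in the cup by its collar, yaw 0 within 0.15 rad. Origin on its axis at the lower face of the unpressed foot (10 mm above the shelf at the start), z up. Foot 12 mm across; stem 10 mm (z 18-85); collar 28 mm (z 85-91, on the cup top); dial 50 mm across, 16 mm thick along x, centred at z 115, white face to +x.
- tab (a point): Middle of the thermometer's flat black grip tab at its top, 14 (x) x 30 (y) mm, from 137 to 175 mm above its origin; this point is at 156 mm, on the axis. Grip it from above across the 14 mm (x) thickness. The thermometer must rise 90 mm to leave the cup.
- rail: Aluminium caddy rail along y, clamped to the far rim of the shelf; fixed, yaw 0, slid along the rim at random. Carries three holders (pocket, spare pocket, cup) at y -90, 0 and +90 mm from its origin, in any order. Origin on the shelf in line with the holders' centres; the bar is 290 mm long, 34 mm beyond (+x), its top 60 mm above the shelf.
- foot_tip (a point): Centre of the lower face of the thermometer's sprung foot: the point that touches the spot; it moves with the foot.
- foot (a joint): How far the thermometer's sprung foot is pushed in along its stem, in m: 0 fully out, 0.012 bottomed. It starts to give at about 0.5 N and takes 2.0 N halfway (250 N/m), 3.5 N at the bottom; beyond that the thermometer is rigid.
- jar: Loose squat glass jar with steel screw lid, 72 mm across, 75 mm high; bystander. Origin at the centre of its underside.
- brush: Loose grey plastic grill brush about 190 mm long, lying on the shelf along its x; bystander. Origin at its underside.
Not all that is in view belongs to the job. What is shaped like the part that bears spare_pocket_floor but purple or turquoise is not meant.

How it is judged (in metres and radians):
On the way, in this order (a step that is already met when the one before it is completed fails the run):
1. the tong tip stands in the empty pocket, right way up and let go (x of tong_tip in the frame of pocket_floor between -0.006 and 0.006 m and y of tong_tip in the frame of pocket_floor between -0.006 and 0.006 m and z of tong_tip in the frame of pocket_floor below 0.006 m and angle between tong_tip's own z axis and vertical below 0.25 rad and contact force between tong_tip and the fingers below 0.05 N), for 0.2 s.
2. the thermometer is lifted out of its cup by the gripper (contact force between thermometer and cup below 0.05 N and height (world z) of foot_tip above 0.085 m and contact force between thermometer and the fingers above 2 N), for 0.1 s.
At the end, for the whole second after the job is handed in: Gripper holding the still thermometer within 0.14 rad of upright, foot tip within 8 mm of the spot, pushed in 3 to 10 mm, 0.7 to 5 N on the plate, clear of cup and tong tips; tong tip let go in the pocket, 6 mm from its floor centre, tilt under 0.25 rad; spare tip within 12 mm of its place (all of step 1 and horizontal distance between foot_tip and spot below 0.008 m and angle between thermometer's own z axis and vertical below 0.14 rad and value of joint foot between 0.003 and 0.01 m and contact force between thermometer and plate between 0.7 and 5 N and contact force between thermometer and the fingers above 2 N and contact force between thermometer and cup below 0.05 N and contact force between thermometer and tong_tip below 0.05 N and linear speed of thermometer below 0.01 m/s and angular speed of thermometer below 0.1 rad/s and distance between spare_tip and spare_pocket_floor below 0.012 m); the arm keeps its last pose, push and grip.
It fails at once if the thermometer is rammed on the plate with more than 15 N (contact force between thermometer and plate above 15 N).
It fails at once if the jar is disturbed (moved over 20 mm) (distance of jar from where it was at the start of the episode above 0.02 m).
It fails at once if the brush is disturbed (moved over 20 mm) (distance of brush from where it was at the start of the episode above 0.02 m).
It fails at once if the spare tong tip is disturbed (moved over 20 mm) (distance of spare_tip from where it was at the start of the episode above 0.02 m).
It also fails if it takes over 45 s, if anything falls off the work surface, if the arm or the gripper's body presses on something with over 40 N, if the wrist force passes 120 N, or if a joint passes its speed limit or range.

## Working session

There is one attempt and no reset: what is moved stays moved. The work goes in short steps, Python scripts to look and compute and a shell command to move; the robot and the scene stay as the last step left them, time stands still between calls to the robot, and variables do not carry over. Pictures are saved under pics/ and viewed, at most 10 in all, crops included, and the job is handed in when it is done.

```bash
mkdir -p pics; python3 - <<'E'
from workcell import *
import cv2, numpy as np
for n in ("scene","top"):
    im,d=get_image(n); p=camera_params(n)
    np.savez(f"{n}.npz",im=im,d=d,K=p["camera_matrix"],E=p["extrinsics"])
    cv2.imwrite(f"pics/{n}.png",cv2.resize(im[:,:,::-1],(800,600)))
    print(n,np.round(p["camera_matrix"],1).tolist(),np.round(p["extrinsics"],3).tolist())
o=get_obs();print(o)
E
```

```text
scene [[346.9, 0.0, 249.7], [0.0, 346.9, 191.2], [0.0, 0.0, 1.0]] [[0.724, 0.491, -0.485, 932.108], [0.69, -0.502, 0.521, -413.026], [0.012, -0.712, -0.702, 692.904], [0.0, 0.0, 0.0, 1.0]]
top [[465.7, 0.0, 260.9], [0.0, 465.7, 184.0], [0.0, 0.0, 1.0]] [[-0.025, -0.985, 0.173, 325.036], [-1.0, 0.027, 0.008, 0.239], [-0.013, -0.172, -0.985, 1222.733], [0.0, 0.0, 0.0, 1.0]]
{'t': 0.1, 'qpos': array([-1.19600639e+00,  4.23772136e-01,  1.63058113e+00,  1.06828473e-05,
        1.08859442e+00, -1.90472998e-02]), 'qvel': array([-0.0001259 , -0.00264016, -0.00268818,  0.00067826,  0.00056041,
       -0.0002421 ]), 'joint_torque': array([-1.53823181e-03, -5.45617604e+01, -2.74322748e+01,  6.45323494e-02,
        1.88234914e-02, -6.16924623e-06]), 'ee_pos': array([ 239.65544171, -576.70022161,  221.98736031]), 'orientation': array([-3.07957053e+00, -6.14378783e-01,  3.61820673e-04]), 'ft_force': array([ 0.5283439 , -0.08947119, -0.27469384]), 'moment': array([0.00169969, 0.02658695, 0.00721574]), 'grasp_force': 0.0, 'width': 88.25150845908824}
```

View pics/scene.png

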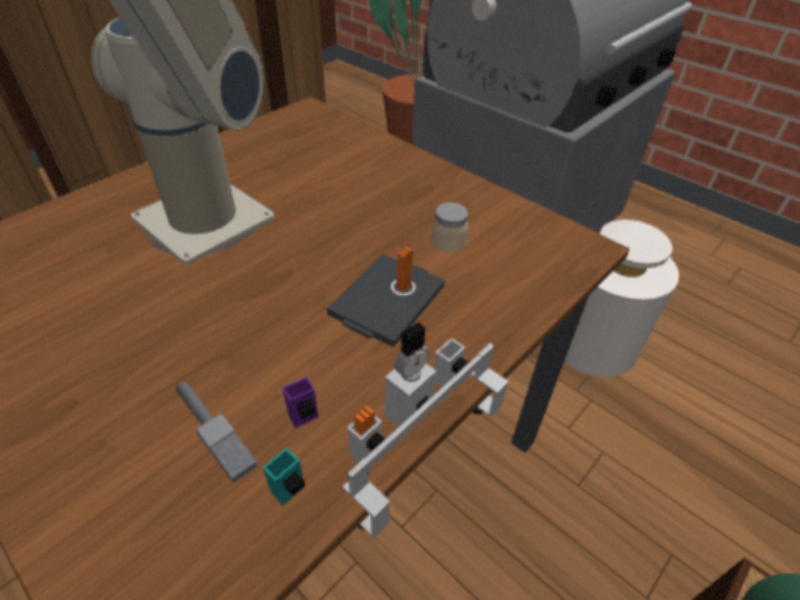

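View pics/top.png

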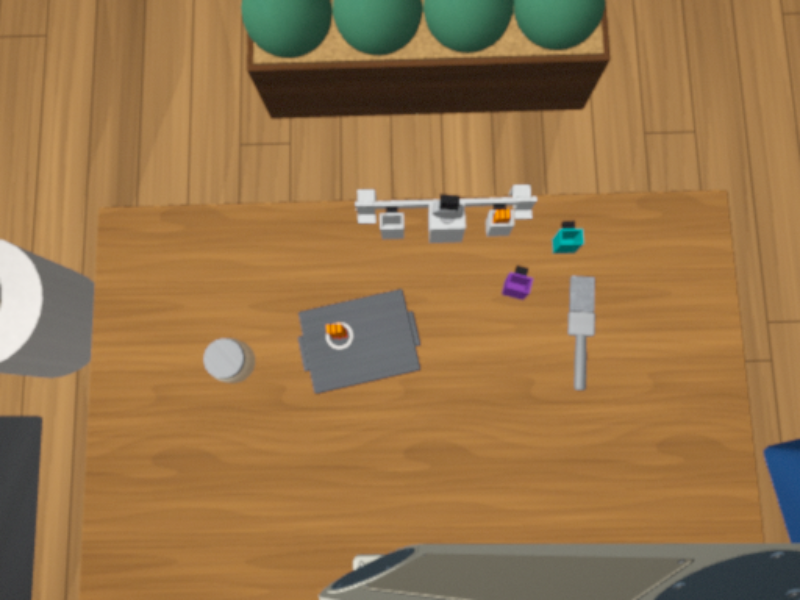

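Scene view (800x600): the tong tip is at (404,270) on the ring (403,288), and the jar is at (451,225). The empty aluminium pocket is at (450,352), the cup with thermometer at (411,370), and the spare tip's pocket at (365,435). The purple (300,402) and turquoise (284,475) pockets are decoys, and the brush is at (215,430). In the top view the tip is at (337,330), the pocket at (391,222), the cup at (447,220) and the spare at (500,220).

The pocket candidates are the grey empty one on the rail (391,222 top), the purple one (518,285) and the turquoise one (568,239). The grey one fits, because it is aluminium and on the rail. The crop below should confirm it.

```bash
cat > h.py <<'E'
import numpy as np, cv2
def load(n):
    z=np.load(f"{n}.npz"); return z["im"],z["d"],z["K"],z["E"]
def cloud(d,K,E):
    v,u=np.mgrid[:d.shape[0],:d.shape[1]]
    P=np.stack([(u-K[0,2])/K[0,0]*d,(v-K[1,2])/K[1,1]*d,d],-1)
    return P@E[:3,:3].T+E[:3,3]
def ray(px,K,E,z):
    px=np.atleast_2d(px).astype(float)
    r=np.c_[(px-K[[0,1],[2,2]])/K[0,0],np.ones(len(px))]@E[:3,:3].T
    return E[:3,3]+r*((z-E[2,3])/r[:,2])[:,None]
def masks(im):
    h=cv2.cvtColor(im,cv2.COLOR_RGB2HSV).astype(int); H,S,V=h[...,0],h[...,1],h[...,2]
    return H,S,V
E
python3 - <<'E'
from h import *
for n in("scene","top"):
    im,d,K,E=load(n); P=cloud(d,K,E); H,S,V=masks(im)
    ok=(d>0)&(P[...,2]>3)&(P[...,0]>350)&(P[...,0]<1100)&(abs(P[...,1])<500)
    print("==",n,"table z",np.median(P[(d>0)&(abs(P[...,2])<15)][:,2]))
    def rep(name,m):
        l,N=0,0
        k,lab,st,c=cv2.connectedComponentsWithStats(m.astype(np.uint8))
        for i in range(1,k):
            if st[i,4]>=12:
                q=P[lab==i]; print(name,st[i].tolist(),"med",np.round(np.median(q,0)),"lo",np.round(np.percentile(q,3,0)),"hi",np.round(np.percentile(q,97,0)))
    rep("orange",ok&(H<14)&(S>200)&(V>150)&(P[...,2]>20))
    rep("orangetop",ok&(H<16)&(S>190)&(V>150)&(P[...,2]>78))
    rep("pocket65+",ok&(S<60)&(P[...,2]>65)&(P[...,2]<74))
    rep("cup92+",ok&(S<60)&(P[...,2]>90)&(P[...,2]<100))
    rep("tab",ok&(V<60)&(P[...,2]>145))
    m=(ok&(P[...,2]>12)&(P[...,2]<24)&(P[...,0]<900)&(V<110)).astype(np.uint8)
    m=cv2.morphologyEx(m,cv2.MORPH_OPEN,np.ones((3,3)))
    c=max(cv2.findContours(m,0,1)[0],key=cv2.contourArea)[:,0]
    w=ray(c,K,E,18)[:,:2].astype(np.float32); print("plate",cv2.minAreaRect(w))
    r=ok&(S<60)&(V>150)&(P[...,2]>12)&(P[...,2]<24)
    rep("ring",r)
    im2=im[105:215,150:400] if n=="top" else im[120:340,150:350]
    f=min(800/im2.shape[1],600/im2.shape[0]); cv2.imwrite(f"pics/c_{n}.png",cv2.resize(im2[:,:,::-1],None,fx=f,fy=f,interpolation=cv2.INTER_CUBIC))
E
```

```text
== scene table z -0.4105764046984177
orange [228, 264, 6, 6, 15] med [ 640. -152.   94.] lo [ 636. -157.   91.] hi [ 646. -148.   97.]
orangetop [256, 159, 7, 5, 19] med [461. 125. 102.] lo [456. 116. 101.] hi [467. 134. 103.]
orangetop [228, 261, 11, 9, 44] med [ 640. -146.   94.] lo [ 635. -156.   91.] hi [ 647. -135.   97.]
pocket65+ [279, 135, 20, 10, 65] med [436. 284.  72.] lo [408. 271.  65.] hi [454. 304.  74.]
pocket65+ [279, 217, 19, 16, 88] med [640.  32.  69.] lo [628.  14.  65.] hi [653.  51.  72.]
pocket65+ [247, 245, 31, 16, 76] med [661. -83.  69.] lo [622. -86.  65.] hi [663. -34.  74.]
pocket65+ [223, 267, 21, 15, 78] med [ 650. -156.   69.] lo [ 629. -166.   66.] hi [ 654. -129.   72.]
cup92+ [247, 233, 32, 21, 273] med [651. -70.  95.] lo [621. -85.  92.] hi [662. -31.  98.]
tab [257, 207, 15, 21, 234] med [645. -62. 176.] lo [635. -73. 152.] hi [649. -44. 186.]
plate ((454.7065734863281, 90.39488983154297), (140.6647186279297, 193.40928649902344), 11.631868362426758)
== top table z 0.24228779809277512
pocket65+ [313, 135, 15, 11, 49] med [ 630. -136.   69.] lo [ 625. -162.   65.] hi [ 651. -126.   72.]
pocket65+ [243, 137, 15, 11, 54] med [638.  38.  70.] lo [624.  17.  66.] hi [650.  53.  73.]
pocket65+ [276, 149, 15, 1, 15] med [616. -49.  70.] lo [615. -65.  66.] hi [617. -32.  72.]
pocket65+ [138, 225, 8, 6, 15] med [427. 309.  73.] lo [419. 300.  71.] hi [432. 317.  74.]
pocket65+ [148, 225, 8, 10, 21] med [416. 277.  71.] lo [410. 275.  67.] hi [431. 290.  74.]
pocket65+ [143, 236, 8, 6, 13] med [397. 296.  73.] lo [393. 288.  67.] hi [404. 303.  74.]
cup92+ [274, 130, 23, 18, 155] med [624. -48.  95.] lo [616. -81.  91.] hi [655. -28.  99.]
tab [282, 125, 11, 9, 85] med [634. -55. 184.] lo [630. -66. 162.] hi [643. -44. 187.]Traceback (most recent call last):
  File "<stdin>", line 19, in <module>
ValueError: max() iterable argument is empty
```

The cloud fits the sizes given. The pocket is near (639,34) with its rim at z≈70. The cup is near (639,-56) with its top at z≈95, and the spare is near (639,-146), so the holders are 90 mm apart as stated. The plate is near (455,90) with yaw about 0.2, and the tip is near (461,125) with its top at 103. Next is the confirming crop, the wrist camera's mounting and the first move.

```bash
cat >> h.py <<'E'
from scipy.spatial.transform import Rotation as Ro
def go(target,yaw_y=None):
    """world target TCP (mm); yaw_y: wanted world angle (deg) of tool y. prints shift in present tool axes (m) and tool-z twist"""
    from workcell import get_obs
    o=get_obs(); R=Ro.from_rotvec(o["orientation"]).as_matrix()
    s=R.T@(np.array(target)-o["ee_pos"])/1000
    a=np.degrees(np.arctan2(R[1,1],R[0,1]))
    print("t",round(o["t"],2),"pos",np.round(o["ee_pos"],1),"tool z",np.round(R[:,2],4),"y ang",round(a,2),"shift",np.round(s,4),
      "twist z",None if yaw_y is None else round((a-yaw_y+90)%180-90,2),"w",round(o["width"],1),"F",np.round(o["ft_force"],2),"grip",round(o["grasp_force"],1))
    return R
E
python3 - <<'E'
from h import *; from workcell import camera_params,get_obs
im,d,K,E=load("top"); c=im[105:235,180:400]
cv2.imwrite("pics/c_top.png",cv2.resize(c[:,:,::-1],None,fx=3.6,fy=3.6,interpolation=cv2.INTER_CUBIC))
R=go([440,124,235],11.6)
p=camera_params("wrist"); E=np.array(p["extrinsics"]); print(np.round(R.T@(E[:3,3]-get_obs()["ee_pos"])),np.round(R.T@E[:3,:3],2).tolist(),np.round(p["camera_matrix"],1).tolist())
E
```

```text
t 0.1 pos [ 239.7 -576.7  222. ] tool z [-5.0e-04  1.3e-03 -1.0e+00] y ang -67.44 shift [ 0.4539 -0.5702 -0.0122] twist z -79.04 w 88.3 F [ 0.53 -0.09 -0.27] grip 0.0
[  75.    0. -161.] [[-0.0, -0.96, -0.27], [1.0, -0.0, -0.0], [-0.0, -0.27, 0.96]] [[308.8, 0.0, 256.6], [0.0, 308.8, 189.9], [0.0, 0.0, 1.0]]
```

View pics/c_top.png

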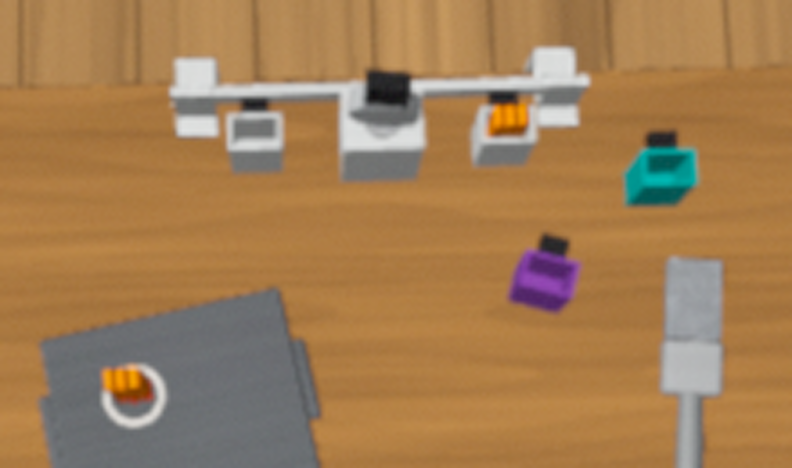

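The crop confirms it: the empty grey pocket on the rail is at (255,132) and is the one meant. The spare tip occupies (505,128). The purple (545,275) and turquoise (660,175) ones are off the rail.

```bash
python3 -m creep '{"delta_pos":[[0.0227,-0.0285,-0.0006],[0.0227,-0.0285,-0.0006],[0.0227,-0.0285,-0.0006],[0.0227,-0.0285,-0.0006],[0.0227,-0.0285,-0.0006],[0.0227,-0.0285,-0.0006],[0.0227,-0.0285,-0.0006],[0.0227,-0.0285,-0.0006],[0.0227,-0.0285,-0.0006],[0.0227,-0.0285,-0.0006],[0.0227,-0.0285,-0.0006],[0.0227,-0.0285,-0.0006],[0.0227,-0.0285,-0.0006],[0.0227,-0.0285,-0.0006],[0.0227,-0.0285,-0.0006],[0.0227,-0.0285,-0.0006],[0.0227,-0.0285,-0.0006],[0.0227,-0.0285,-0.0006],[0.0227,-0.0285,-0.0006],[0.0227,-0.0285,-0.0006]],"twist":[[0,0,0],[0,0,0],[0,0,0],[0,0,0],[0,0,0],[0,0,0],[0,0,0],[0,0,0],[0,0,0],[0,0,0],[0,0,0],[0,0,0],[0,0,0],[0,0,0],[0,0,0],[0,0,0],[0,0,0],[0,0,0],[0,0,0],[0,0,0]]}' && python3 -m creep '{"delta_pos":[[0,0,0],[0,0,0],[0,0,0],[0,0,0],[0,0,0],[0,0,0],[0,0,0],[0,0,0],[0,0,0],[0,0,0],[0,0,0],[0,0,0],[0,0,0],[0,0,0]],"twist":[[0,0,-6.6],[0,0,-6.6],[0,0,-6.6],[0,0,-6.6],[0,0,-6.6],[0,0,-6.6],[0,0,-6.6],[0,0,-6.6],[0,0,-6.6],[0,0,-6.6],[0,0,-6.6],[0,0,-6.6],[0,0,0],[0,0,0]]}'
cat >> h.py <<'E'
def shot(n,name=None):
    from workcell import get_image,camera_params
    p=camera_params(n); im,d=get_image(n); K=np.array(p["camera_matrix"]);E=np.array(p["extrinsics"])
    np.savez(f"{n}.npz",im=im,d=d,K=K,E=E)
    if name: cv2.imwrite(f"pics/{name}.png",im[:,:,::-1])
    return im,d,K,E
E
python3 - <<'E'
from h import *
go([461,125,150],11.6)
im,d,K,E=shot("wrist","w1"); P=cloud(d,K,E); H,S,V=masks(im)
m=(H<16)&(S>150)&(V>100)&(P[...,2]>85)
q=P[m]; print(m.sum(),np.round(np.median(q,0),1)); print(cv2.minAreaRect(q[q[:,2]>96][:,:2].astype(np.float32)), np.percentile(q[:,2],[1,50,99]))
E
```

```text
t: 1.77
ee_pos: [440.3, 125.4, 234.6]
orientation: [3.081, 0.615, -0.0]
ft_force: [0.3, -0.2, -0.3]
width: 87.6
grasp_force: 0.0
t: 2.93
ee_pos: [440.1, 123.4, 234.5]
orientation: [-1.986, -2.434, 0.001]
ft_force: [0.8, -0.3, -0.0]
width: 88.0
grasp_force: 0.0
t 2.93 pos [440.1 123.4 234.5] tool z [-5.e-04 -1.e-04 -1.e+00] y ang 11.57 shift [-0.0026  0.0208  0.0845] twist z -0.03 w 88.0 F [ 0.85 -0.35 -0.02] grip 0.0
61 [456.6 124.   98.5]
((462.7547607421875, 124.78165435791016), (13.519984245300293, 20.93177604675293), 4.554183006286621) [ 85.37513748  98.45521098 102.42789781]
```

View pics/w1.png

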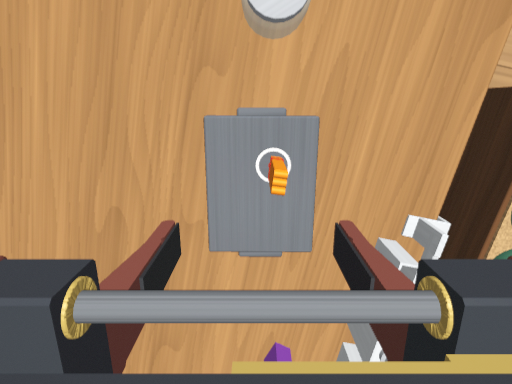

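Wrist view: the ring is at (273,166) with the tip standing over it, top at (278,185). The jar is at the top (275,10). The plate is square to the tool, so the yaw of about 11.6° is right. Next I measure the tip yaw and the ring.

```bash
python3 - <<'E'
from h import *
im,d,K,E=load("wrist"); P=cloud(d,K,E); H,S,V=masks(im)
r=((S<50)&(V>200)); r[:140]=0;r[195:]=0;r[:,:245]=0;r[:,305:]=0
c=np.vstack([k[:,0] for k in cv2.findContours(r.astype(np.uint8),0,1)[0]])
w=ray(c,K,E,18)[:,:2].astype(np.float32); print("ring",cv2.minEnclosingCircle(w))
g=(S<60)&(V<160)&(P[...,2]>12)&(P[...,2]<25); g[:100]=0; g[262:]=0
g=cv2.morphologyEx(g.astype(np.uint8),cv2.MORPH_CLOSE,np.ones((25,25)))
c=max(cv2.findContours(g,0,1)[0],key=cv2.contourArea)[:,0]
w=ray(c,K,E,18)[:,:2].astype(np.float32); print("plate",cv2.minAreaRect(w))
o=((H<16)&(S>150)&(V>100)); o[:140]=0;o[205:]=0
c=im[140:210,245:315]; cv2.imwrite("pics/w1c.png",cv2.resize(c[:,:,::-1],(600,600),interpolation=cv2.INTER_CUBIC))
ys,xs=np.nonzero(o)
for y in range(ys.min(),ys.max()+1):
    q=xs[ys==y]; print(y,q.min(),q.max(),round(np.nanmax(P[y,q,2])),end=" | ")
E
```

```text
ring ((460.7574157714844, 127.05426025390625), 22.07587432861328)
plate ((451.60491943359375, 96.43153381347656), (137.92942810058594, 193.69761657714844), 11.29966926574707)
156 271 274 26 | 157 271 280 34 | 158 271 281 43 | 159 271 282 46 | 160 270 283 49 | 161 270 283 47 | 162 270 283 60 | 163 270 272 64 | 164 269 284 67 | 165 269 272 69 | 166 269 285 82 | 167 269 273 85 | 168 269 273 89 | 169 269 286 95 | 170 269 273 93 | 171 269 273 93 | 172 269 273 96 | 173 269 273 95 | 174 268 273 98 | 175 268 273 98 | 176 268 273 101 | 177 268 280 101 | 178 269 286 100 | 179 269 286 99 | 180 270 272 97 | 181 270 272 98 | 182 270 271 90 | 183 270 271 91 | 184 270 271 94 | 185 270 276 100 | 186 270 285 102 | 187 270 285 98 | 188 270 285 98 | Traceback (most recent call last):
  File "<stdin>", line 14, in <module>
    return umr_minimum(a, axis, None, out, keepdims, initial, where)
ValueError: zero-size array to reduction operation minimum which has no identity
```

View pics/w1c.png

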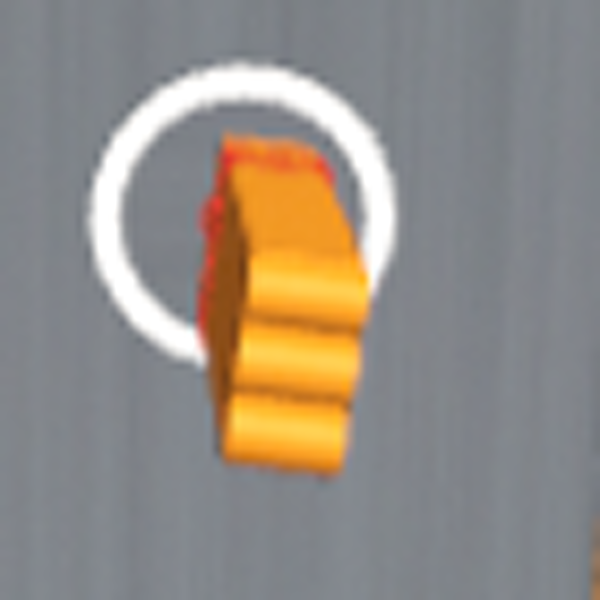

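The crop confirms the tip stands on the dot inside the ring. Its edges lean about 7.3° clockwise from the tool, so the tip yaw is about 4.4° and within the 0.2 rad stated. The top face centre in the crop is (295,367).

```bash
python3 - <<'E'
from h import *
im,d,K,E=load("wrist")
q=np.array([(248,255),(368,280),(343,470),(222,465)])*70/600+[245,140]-.5
w=ray(q,K,E,102); print(np.round(w,1)); print(cv2.minAreaRect(w[:,:2].astype(np.float32))); c=w.mean(0); print(c)
go([c[0],c[1],82],4.4)
E
```

```text
[[454.5 138.6 102. ]
 [468.5 138.5 102. ]
 [470.7 116.  102. ]
 [456.9 113.8 102. ]]
((462.6668701171875, 126.88152313232422), (14.005622863769531, 24.938512802124023), 5.473888397216797)
[462.6514573  126.74280803 102.        ]
t 2.98 pos [440.2 123.4 234.5] tool z [-3.e-04 -1.e-04 -1.e+00] y ang 11.55 shift [-0.0012  0.0227  0.1525] twist z 7.15 w 87.8 F [0.14 0.69 0.53] grip 0.0
```

```bash
python3 -m creep '{"delta_pos":[[-0.0004,0.0076,0],[-0.0004,0.0076,0],[-0.0004,0.0075,0],[0,0,0],[0,0,0.025],[0,0,0.028],[0,0,0.028],[0,0,0.028],[0,0,0.025],[0,0,0.0185],[0,0,0],[0,0,0]],"twist":[[0,0,0],[0,0,0],[0,0,0],[0,0,6.3],[0,0,0],[0,0,0],[0,0,0],[0,0,0],[0,0,0],[0,0,0],[0,0,0],[0,0,0]]}' && python3 -m creep '{"delta_pos":[[0,0,0],[0,0,0],[0,0,0],[0,0,0],[0,0,0],[0,0,0],[0,0,0],[0,0,0]],"twist":[[0,0,0],[0,0,0],[0,0,0],[0,0,0],[0,0,0],[0,0,0],[0,0,0],[0,0,0]]}' 0 && python3 -c "from h import *; go([462,127,195],0)"
```

```text
t: 3.98
ee_pos: [462.9, 126.8, 81.5]
orientation: [-2.113, -2.323, 0.003]
ft_force: [1.4, -0.2, 0.1]
width: 87.2
grasp_force: 0.0
t: 4.65
ee_pos: [462.9, 126.9, 82.3]
orientation: [2.113, 2.325, 0.0]
ft_force: [0.1, 0.2, 0.1]
width: 38.0
grasp_force: 0.0
t 4.65 pos [462.9 126.9  82.3] tool z [ 2.e-04  0.e+00 -1.e+00] y ang 5.46 shift [ 0.0002 -0.0008 -0.1127] twist z 5.46 w 38.0 F [0.13 0.24 0.05] grip 0.0
```

Still closing, so I wait.

```bash
python3 -m creep '{"delta_pos":[[0,0,0],[0,0,0],[0,0,0],[0,0,0],[0,0,0],[0,0,0],[0,0,0]],"twist":[[0,0,0],[0,0,0],[0,0,0],[0,0,0],[0,0,0],[0,0,0],[0,0,0]]}' && python3 -c "from h import *; go([462,127,195],0)"
```

```text
t: 5.23
ee_pos: [462.8, 126.9, 82.1]
orientation: [-2.113, -2.325, 0.0]
ft_force: [0.5, -0.2, -0.7]
width: 13.9
grasp_force: 30.0
t 5.23 pos [462.8 126.9  82.1] tool z [-1.e-04 -0.e+00 -1.e+00] y ang 5.46 shift [ 0.0002 -0.0008 -0.1129] twist z 5.46 w 13.9 F [ 0.45 -0.25 -0.75] grip 30.0
```

```bash
python3 -m creep '{"delta_pos":[[0,0,-0.01],[0,0,-0.02],[0,0,-0.03],[0,0,-0.03],[0,0,-0.02],[0,0,0],[0,0,0],[0,0,0]],"twist":[[0,0,0],[0,0,0],[0,0,0],[0,0,0],[0,0,0],[0,0,5.46],[0,0,0],[0,0,0]]}' && python3 - <<'E'
from h import *
go([600,34,200],0)
im,d,K,E=shot("wrist","w2"); P=cloud(d,K,E); H,S,V=masks(im)
r=((S>150)&((H<5)|(H>174))&(V>120)&(abs(P[...,2]-18)<8))
k,lab,st,c=cv2.connectedComponentsWithStats(r.astype(np.uint8))
for i in range(1,k):
    if st[i,4]>10: print("dot",st[i],ray(c[i],K,E,18).round(1))
E
```

```text
t: 5.9
ee_pos: [462.7, 126.9, 192.7]
orientation: [2.219, 2.224, 0.001]
ft_force: [-0.7, -0.3, -0.1]
width: 13.8
grasp_force: 30.0
t 5.9 pos [462.7 126.9 192.7] tool z [ 5.e-04  1.e-04 -1.e+00] y ang 0.13 shift [-0.0932  0.1371 -0.0072] twist z 0.13 w 13.8 F [-0.69 -0.34 -0.05] grip 30.0
dot [250 168  10   9  73] [[461. 127.  18.]]
```

View pics/w2.png

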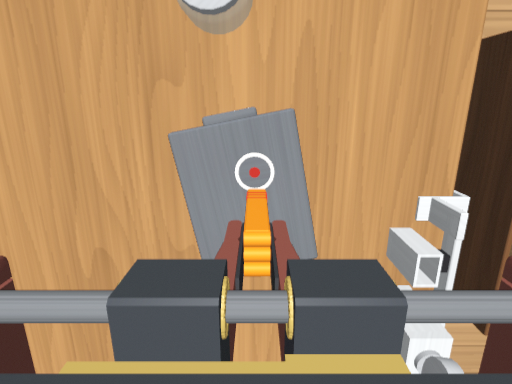

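The lifted tip uncovers the red dot at (254,172), so the spot is at (461,127), in agreement with the ring fit. The pocket is at (412,258). Moving next to the pocket.

```bash
python3 -m creep '{"delta_pos":[[-0.0186,0.0274,-0.0014],[-0.0186,0.0274,-0.0014],[-0.0186,0.0274,-0.0014],[-0.0186,0.0274,-0.0014],[-0.0186,0.0274,-0.0014],[0,0,0],[0,0,0],[0,0,0]],"twist":[[0,0,0],[0,0,0],[0,0,0],[0,0,0],[0,0,0],[0,0,0],[0,0,0],[0,0,0]]}' && python3 - <<'E'
from h import *
go([639,34,145],0)
im,d,K,E=shot("wrist","w3"); P=cloud(d,K,E); H,S,V=masks(im)
m=(S<60)&(abs(P[...,2]-70)<4)&(abs(P[...,0]-639)<30)&(abs(P[...,1]-34)<32)
c=np.argwhere(m)[:,::-1]; w=ray(c,K,E,70)[:,:2].astype(np.float32); print("rim",cv2.minAreaRect(w),m.sum(), w.min(0),w.max(0))
E
```

```text
t: 6.62
ee_pos: [598.4, 34.0, 197.8]
orientation: [-2.219, -2.22, 0.003]
ft_force: [0.4, -0.1, -1.0]
width: 13.8
grasp_force: 30.0
t 6.62 pos [598.4  34.  197.8] tool z [-3.2e-03  1.0e-04 -1.0e+00] y ang 0.04 shift [-0.      0.0407  0.0527] twist z 0.04 w 13.8 F [ 0.35 -0.05 -1.02] grip 30.0
rim ((640.42431640625, 35.36469268798828), (37.84947204589844, 26.153789520263672), 89.97201538085938) 417 [627.3451    16.446161] [653.50806   54.283627]
```

View pics/w3.png

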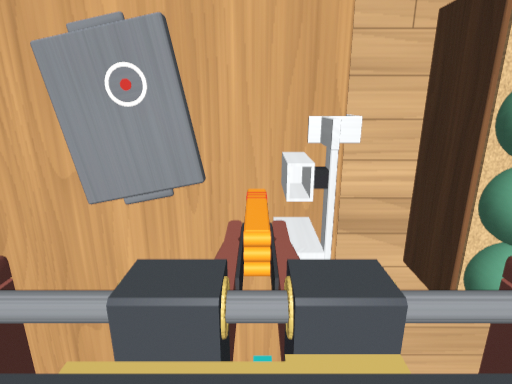

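The wrist view shows the empty mouth at (298,176) clear of the held tip. The rim measures 37.8 x 26.2 mm against 38 x 26, centre (640.4,35.4). I check the held tip's lower edge with the same camera.

```bash
python3 - <<'E'
from h import *
go([640.4,35.4,150],0)
im,d,K,E=shot("wrist"); P=cloud(d,K,E); H,S,V=masks(im)
o=(H<25)&(S>170)&(V>120)&(P[...,2]>110)&(d>0); o[:180]=0;o[:,:235]=0;o[:,280:]=0
ys,xs=np.nonzero(o); 
for y in range(ys.min(),ys.min()+10,2):
    q=xs[ys==y]; print(y,q.min(),q.max()+1,np.round(np.median(P[y,q,2]),1))
y=ys.min(); q=xs[ys==y+2]
print(ray([[q.min()-.5,y-.5],[q.max()+.5,y-.5]],K,E,197.8-64).round(1))
E
```

```text
t 6.67 pos [598.2  34.4 198.1] tool z [-2.8e-03  1.0e-04 -1.0e+00] y ang 0.07 shift [0.001  0.0423 0.048 ] twist z 0.07 w 13.7 F [-0.07  0.64 -0.02] grip 30.0
189 248 265 137.1
191 247 266 142.7
193 247 266 147.6
195 247 267 152.7
197 246 267 157.3
[[591.2  46.2 133.8]
 [605.6  46.2 133.8]]
```

```bash
python3 -m creep '{"delta_pos":[[0.001,0.014,0],[0.0007,0.014,0],[0,0.014,0],[0,0,0.015],[0,0,0.015],[0,0,0],[0,0,0]],"twist":[[0,0,0],[0,0,0],[0,0,0],[0,0,0],[0,0,0],[0,0,0],[0,0,0]]}' && python3 - <<'E'
from h import *
go([640.3,36.2,73.5],0)
im,d,K,E=shot("wrist","w4")
E
```

```text
t: 7.3
ee_pos: [640.4, 36.3, 168.5]
orientation: [-2.219, -2.222, 0.003]
ft_force: [-0.3, 0.1, 0.5]
width: 13.8
grasp_force: 30.0
t 7.3 pos [640.4  36.3 168.5] tool z [-0.0026 -0.     -1.    ] y ang 0.08 shift [-0.0001  0.0001  0.095 ] twist z 0.08 w 13.8 F [-0.33  0.13  0.51] grip 30.0
```

View pics/w4.png

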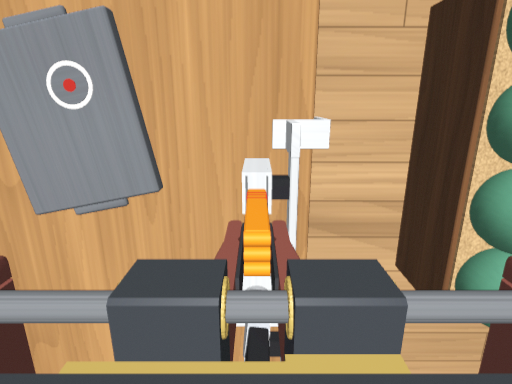

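The tip lines up with the mouth (257,185), centred in x. I lower it into the mouth and check the force.

```bash
python3 -m creep '{"delta_pos":[[0,0,0.015],[0,0,0.015],[0,0,0.01],[0,0,0.006],[0,0,0.006],[0,0,0]],"twist":[[0,0,0],[0,0,0],[0,0,0],[0,0,0],[0,0,0],[0,0,0]]}' && python3 -c "from h import *; go([640.3,36.2,74],0)"
```

```text
t: 7.85
ee_pos: [641.4, 35.7, 116.5]
orientation: [-2.221, -2.221, 0.001]
ft_force: [0.0, -0.2, -0.2]
width: 13.6
grasp_force: 30.0
t 7.85 pos [641.4  35.7 116.5] tool z [-0.001 -0.    -1.   ] y ang 0.01 shift [ 0.0005 -0.0011  0.0425] twist z 0.01 w 13.6 F [ 0.02 -0.25 -0.15] grip 30.0
```

Tip bottom is at about z = 52, inside the mouth with no contact force. Next I lower the rest, recentring by 1 mm.

```bash
python3 -m creep '{"delta_pos":[[0,-0.001,0.008],[0,0,0.01],[0,0,0.01],[0,0,0.008],[0,0,0.004],[0,0,0.002],[0,0,0],[0,0,0]],"twist":[[0,0,0],[0,0,0],[0,0,0],[0,0,0],[0,0,0],[0,0,0],[0,0,0],[0,0,0]]}' && python3 -c "from h import *; go([640.3,36.2,74],0)"
```

```text
t: 8.52
ee_pos: [641.0, 35.6, 75.2]
orientation: [2.221, 2.221, 0.0]
ft_force: [0.7, 1.0, -1.2]
width: 13.9
grasp_force: 30.0
t 8.52 pos [641.   35.6  75.2] tool z [ 3.e-04 -0.e+00 -1.e+00] y ang 0.0 shift [ 0.0006 -0.0007  0.0012] twist z 0.0 w 13.9 F [ 0.74  1.   -1.22] grip 30.0
```

```bash
python3 -m creep '{"delta_pos":[[0,0,0],[0,0,0],[0,0,0],[0,0,0],[0,0,0],[0,0,0],[0,0,0],[0,0,-0.02],[0,0,-0.03],[0,0,-0.04],[0,0,-0.04],[0,0,-0.04],[0,0,-0.02],[0,0,0],[0,0,0]],"twist":[[0,0,0],[0,0,0],[0,0,0],[0,0,0],[0,0,0],[0,0,0],[0,0,0],[0,0,0],[0,0,0],[0,0,0],[0,0,0],[0,0,0],[0,0,0],[0,0,0],[0,0,0]]}' 0.6 && python3 - <<'E'
from h import *
go([640,-55,225],0)
im,d,K,E=shot("wrist","w5"); P=cloud(d,K,E); H,S,V=masks(im)
o=(H<25)&(S>170)&(V>120)&(d>0)&(P[...,2]>25)&(P[...,2]<130)
k,lab,st,c=cv2.connectedComponentsWithStats(o.astype(np.uint8))
for i in range(1,k):
    if st[i,4]>25: q=P[lab==i]; print("orange",st[i],q.mean(0).round(1),"top z",np.percentile(q[:,2],95).round(1),q.min(0).round(1),q.max(0).round(1))
im,d,K,E=shot("scene"); P=cloud(d,K,E); H,S,V=masks(im)
m=(V<60)&(P[...,2]>150)&(P[...,2]<195)&(abs(P[...,0]-640)<40)&(abs(P[...,1]+55)<40)
q=P[m]; q=q[q[:,2]>170]; print("tab",q.min(0),q.max(0),len(q))
E
```

```text
t: 9.77
ee_pos: [641.4, 35.6, 266.6]
orientation: [2.22, 2.22, 0.003]
ft_force: [-0.9, 0.5, -1.4]
width: 52.8
grasp_force: 0.0
t 9.77 pos [641.4  35.6 266.6] tool z [ 2.9e-03  1.0e-04 -1.0e+00] y ang 0.0 shift [-0.0906 -0.0015  0.0416] twist z 0.0 w 52.8 F [-0.89  0.49 -1.43] grip 0.0
orange [251 157  11   7  76] [642.   47.7  83.3] top z 93.7 [636.2  45.8  65.2] [647.9  48.6  94.5]
orange [251 165  11  14 154] [642.   36.5  92.9] top z 94.6 [636.4  28.9  88.9] [647.7  44.3  95.2]
orange [251 180  11   3  33] [642.   25.9  93.9] top z 95.5 [636.4  24.5  92.6] [647.6  27.5  95.7]
tab [632.74340248 -73.15558901 170.30567018] [649.25001749 -42.56391629 186.10482383] 144
```

View pics/w5.png

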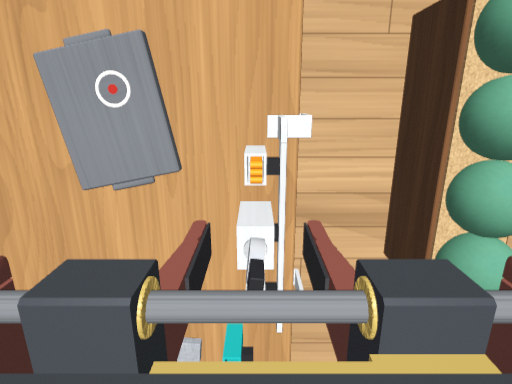

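The wrist view shows the tip seated in the pocket at (257,170), with its top at z = 95 (10+85) and let go. The thermometer tab is at (257,268). Moving above it.

```bash
python3 -m creep '{"delta_pos":[[-0.03,0,0],[-0.03,0,0],[-0.031,0,0],[0,0,0],[0,0,0]],"twist":[[0,0,0],[0,0,0],[0,0,0],[0,0,0],[0,0,0]]}' 1 && python3 - <<'E'
from h import *
im,d,K,E=shot("wrist","w6"); P=cloud(d,K,E); H,S,V=masks(im)
m=(V<70)&(P[...,2]>150)&(P[...,2]<195)&(abs(P[...,0]-640)<40)&(abs(P[...,1]+55)<40)
print(m.sum()); q=P[m]; t=m&(P[...,2]>180); c=np.argwhere(t)[:,::-1]
w=ray(c,K,E,185)[:,:2].astype(np.float32); print("tab top",cv2.minAreaRect(w),len(w),w.min(0),w.max(0),np.percentile(P[t][:,2],[5,50,95]))
R=go([640,-55,166],0)
E
```

```text
t: 10.28
ee_pos: [639.8, -56.7, 262.8]
orientation: [-2.222, -2.216, 0.004]
ft_force: [0.9, 0.4, -0.1]
width: 82.7
grasp_force: 0.0
665
tab top ((640.83203125, -54.163368225097656), (30.0277156829834, 13.101127624511719), 83.15882873535156) 564 [633.2108  -69.45386] [648.6497   -39.041435] [182.68562256 183.97295207 185.07434965]
t 10.33 pos [639.9 -55.6 263.1] tool z [-3.4e-03  7.0e-04 -1.0e+00] y ang -0.08 shift [0.0006 0.0004 0.0971] twist z -0.08 w 86.0 F [ 0.03  0.16 -0.67] grip 0.0
```

View pics/w6.png

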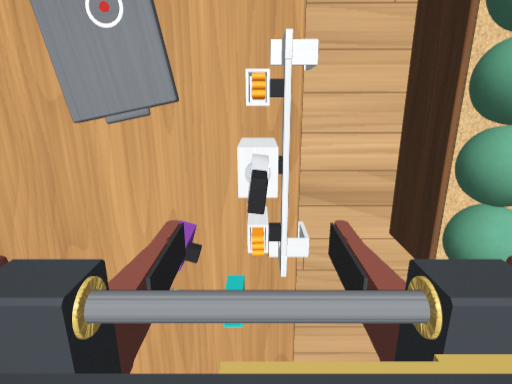

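The wrist view shows the tab at (259,190), with its top face 30.0 x 13.1 mm against 30 x 14, at (640.8,-54.2). Its yaw is about -6.6°, within 0.15 rad. The turquoise and purple pieces are clear of the fingers. Descending and gripping.

```bash
python3 -m creep '{"delta_pos":[[0.0014,0.0013,0],[0,0,0],[0,0,0.02],[0,0,0.03],[0,0,0.03],[0,0,0.02],[0,0,0.009],[0,0,0],[0,0,0]],"twist":[[0,0,0],[0,0,6.5],[0,0,0],[0,0,0],[0,0,0],[0,0,0],[0,0,0],[0,0,0],[0,0,0]]}' && python3 -m creep '{"delta_pos":[[0,0,0],[0,0,0],[0,0,0],[0,0,0],[0,0,0],[0,0,0],[0,0,0],[0,0,0],[0,0,0],[0,0,0],[0,0,0],[0,0,0],[0,0,0],[0,0,0]],"twist":[[0,0,0],[0,0,0],[0,0,0],[0,0,0],[0,0,0],[0,0,0],[0,0,0],[0,0,0],[0,0,0],[0,0,0],[0,0,0],[0,0,0],[0,0,0],[0,0,0]]}' 0 && python3 -c "from h import *; go([640.8,-54.2,154],-6.6)"
```

```text
t: 11.08
ee_pos: [642.5, -53.2, 156.4]
orientation: [-2.343, -2.093, 0.0]
ft_force: [0.1, 0.3, -0.3]
width: 87.8
grasp_force: 0.0
t: 12.25
ee_pos: [642.0, -54.0, 156.0]
orientation: [-2.343, -2.092, 0.0]
ft_force: [0.2, 0.1, -2.3]
width: 13.9
grasp_force: 30.0
t 12.25 pos [642. -54. 156.] tool z [-5.e-04  1.e-04 -1.e+00] y ang -6.5 shift [-0.0004 -0.0011  0.002 ] twist z 0.1 w 13.9 F [ 0.24  0.1  -2.26] grip 30.0
```

```bash
python3 -m creep '{"delta_pos":[[0,0,-0.008],[0,0,-0.015],[0,0,-0.02],[0,0,-0.02],[0,0,-0.02],[0,0,-0.018],[0,0,-0.009],[0,0,0],[0,0,0],[0,0,0]],"twist":[[0,0,0],[0,0,0],[0,0,0],[0,0,0],[0,0,0],[0,0,0],[0,0,0],[0,0,0],[0,0,0],[0,0,0]]}' && python3 -c "from h import *; go([462,127,235],-6.5)"
```

```text
t: 13.08
ee_pos: [641.4, -53.9, 264.9]
orientation: [-2.343, -2.091, 0.002]
ft_force: [-0.1, 0.3, -2.4]
width: 13.9
grasp_force: 30.0
t 13.08 pos [641.4 -53.9 264.9] tool z [-1.9e-03  2.0e-04 -1.0e+00] y ang -6.5 shift [ 0.1595 -0.1987  0.0303] twist z 0.0 w 13.9 F [-0.11  0.29 -2.39] grip 30.0
```

```bash
python3 -m creep '{"delta_pos":[[0.01,-0.0124,0.0012],[0.02,-0.0248,0.0025],[0.02,-0.0248,0.0025],[0.02,-0.0248,0.0025],[0.02,-0.0248,0.0025],[0.02,-0.0248,0.0025],[0.02,-0.0248,0.0025],[0.02,-0.0248,0.0025],[0.0095,-0.0127,0.0012],[0,0,0],[0,0,0],[0,0,0]],"twist":[[0,0,0],[0,0,0],[0,0,0],[0,0,0],[0,0,0],[0,0,0],[0,0,0],[0,0,0],[0,0,0],[0,0,0],[0,0,0],[0,0,0]]}' && python3 - <<'E'
from h import *
go([461,127,170],-6.5)
W=shot("wrist")[0]; Sc,d,K,E=shot("scene")
a=cv2.resize(W[120:300,170:350],(400,400)); Ei=np.linalg.inv(E); p=Ei@[461,127,60,1]; u,v=(K@p[:3]/p[2])[:2]; print(u,v)
u,v=int(u),int(v); b=cv2.resize(Sc[v-50:v+50,u-50:u+50],(400,400),interpolation=cv2.INTER_CUBIC)
cv2.imwrite("pics/w7.png",np.hstack([a,b])[:,:,::-1])
E
```

```text
t: 14.08
ee_pos: [463.3, 126.6, 245.9]
orientation: [2.343, 2.092, -0.001]
ft_force: [-0.3, 1.0, -1.8]
width: 14.1
grasp_force: 30.0
t 14.08 pos [463.3 126.6 245.9] tool z [-2.e-04 -3.e-04 -1.e+00] y ang -6.48 shift [ 0.0001 -0.0023  0.0759] twist z 0.02 w 14.1 F [-0.3   0.97 -1.82] grip 30.0
258.38072701612367 172.16382277738185
```

View pics/w7.png

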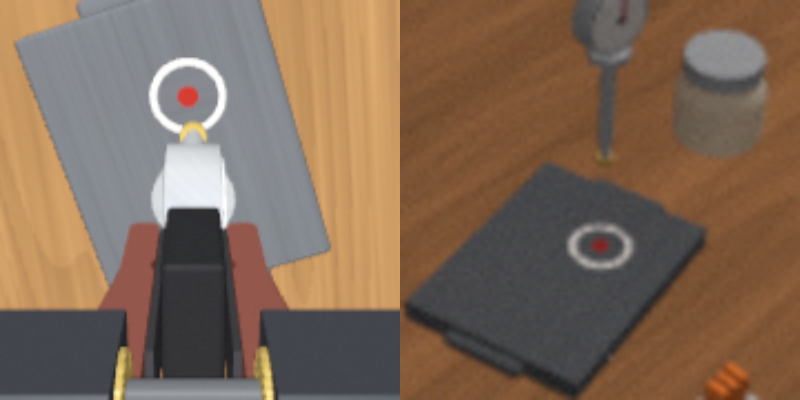

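Left (wrist): the brass foot's front edge is at crop (193,123), just below the dot (188,97). Right (scene): the foot is at (605,160) directly above the dot (600,245). That was my eleventh picture, one over the ten allowed, so from here I use numbers only.

```bash
python3 - <<'E'
from h import *
R=go([461,127,170],-6.5)
im,d,K,E=load("wrist"); im2,d2,K2,E2=load("scene")
for z in (100,): 
    print("foot front (wrist)",ray([[193*.45+169.5,123*.45+119.5]],K,E,z).round(1)," scene foot low",ray([[208+205/4-.5,122+160/4-.5]],K2,E2,z).round(1))
print("dot wrist",ray([[188*.45+169.5,97*.45+119.5]],K,E,18).round(1),"dot scene",ray([[208+200/4-.5,122+245/4-.5]],K2,E2,18).round(1))
P=cloud(d,K,E); H,S,V=masks(im); m=(H>15)&(H<35)&(S>90)&(abs(P[...,2]-100)<15)&(d>0)
ys,xs=np.nonzero(m); print(len(ys),xs.min(),xs.max(),ys.min(),ys.max(),P[m].mean(0).round(1)); print(ray([[(xs.min()+xs.max())/2,ys.min()-.5]],K,E,100).round(1))
E
```

```text
t 14.18 pos [463.6 126.3 246.1] tool z [ 0.e+00 -2.e-04 -1.e+00] y ang -6.55 shift [ 0.0004 -0.0026  0.0761] twist z -0.05 w 13.8 F [-0.38 -0.22 -1.38] grip 30.0
foot front (wrist) [[464.2 130.1 100. ]]  scene foot low [[462.5 125.1 100. ]]
dot wrist [[460.9 126.8  18. ]] dot scene [[458.6 127.7  18. ]]
520 251 432 175 372 [625.  -17.2  93.3]
[[550.5 120.7 100. ]]
```

```bash
python3 -m creep '{"delta_pos":[[0.0009,-0.0029,0.01],[0,0,0.02],[0,0,0.02],[0,0,0.014],[0,0,0.008],[0,0,0.003],[0,0,0],[0,0,0],[0,0,0]],"twist":[[0,0,0],[0,0,0],[0,0,0],[0,0,0],[0,0,0],[0,0,0],[0,0,0],[0,0,0],[0,0,0]]}' && python3 - <<'E'
from h import *; from workcell import get_obs
go([461,127,164],-6.5)
im,d,K,E=shot("wrist"); P=cloud(d,K,E); H,S,V=masks(im)
w=slice(100,230),slice(200,310)
def comp(name,m,z):
    f=np.zeros_like(m); f[w]=m[w]
    k,lab,st,c=cv2.connectedComponentsWithStats(f.astype(np.uint8))
    for i in range(1,k):
        if st[i,4]>5: print(name,st[i].tolist(),"centre",ray(c[i],K,E,z)[0,:2].round(1),"topedge",ray([c[i,0],st[i,1]-.5],K,E,z)[0,:2].round(1),"z",np.median(P[lab==i][:,2]).round(1))
comp("brass",(H>14)&(H<35)&(S>90)&(V>90),24); comp("dot",(S>150)&((H<6)|(H>174))&(V>120),18); comp("ring",(S<50)&(V>210)&(abs(P[...,2]-18)<6),18)
print(np.mean([ (get_obs()["ft_force"]) for _ in range(5)],0))
E
```

```text
t: 14.93
ee_pos: [460.7, 128.3, 172.0]
orientation: [2.343, 2.091, 0.002]
ft_force: [0.0, 0.4, -1.0]
width: 13.6
grasp_force: 30.0
t 14.93 pos [460.7 128.3 172. ] tool z [ 1.5e-03  4.0e-04 -1.0e+00] y ang -6.51 shift [-0.0012  0.0005  0.008 ] twist z -0.01 w 13.6 F [ 0.02  0.38 -0.99] grip 30.0
brass [200, 100, 110, 72, 2032] centre [473.6 191.4] topedge [475.  204.6] z -1.0
brass [251, 175, 12, 9, 51] centre [461.5 128. ] topedge [462.  131.7] z 30.1
dot [251, 173, 7, 5, 9] centre [458.9 131. ] topedge [459.2 132.8] z 17.9
ring [235, 157, 42, 37, 367] centre [461.1 133.6] topedge [462.9 149.4] z 17.5
[-4.00518871e-04 -9.59177920e-01 -9.09102597e-01]
```

Foot centre is about (461.7,125.7) against the dot at (461,127). I nudge it 1.2 mm, then press down gently and watch the force.

```bash
python3 -m creep '{"delta_pos":[[0.0012,-0.0008,0],[0,0,0.002],[0,0,0.002],[0,0,0.001],[0,0,0],[0,0,0],[0,0,0],[0,0,0]],"twist":[[0,0,0],[0,0,0],[0,0,0],[0,0,0],[0,0,0],[0,0,0],[0,0,0],[0,0,0]]}'; python3 -m creep '{"delta_pos":[[0,0,0.001],[0,0,0.001],[0,0,0.001],[0,0,0],[0,0,0]],"twist":[[0,0,0],[0,0,0],[0,0,0],[0,0,0],[0,0,0]]}';python3 -m creep '{"delta_pos":[[0,0,0.001],[0,0,0.001],[0,0,0],[0,0,0],[0,0,0]],"twist":[[0,0,0],[0,0,0],[0,0,0],[0,0,0],[0,0,0]]}'; python3 -m creep '{"delta_pos":[[0,0,0.001],[0,0,0.001],[0,0,0],[0,0,0],[0,0,0]],"twist":[[0,0,0],[0,0,0],[0,0,0],[0,0,0],[0,0,0]]}'
```

```text
t: 15.65
ee_pos: [459.4, 129.5, 166.3]
orientation: [2.344, 2.092, 0.0]
ft_force: [-0.5, 0.1, -2.2]
width: 13.8
grasp_force: 30.0
t: 16.07
ee_pos: [459.4, 129.5, 163.3]
orientation: [-2.344, -2.092, -0.0]
ft_force: [0.9, -0.9, -0.6]
width: 13.9
grasp_force: 30.0
t: 16.48
ee_pos: [459.4, 129.5, 161.3]
orientation: [2.344, 2.092, 0.0]
ft_force: [-0.8, -1.1, -0.0]
width: 13.6
grasp_force: 30.0
t: 16.9
ee_pos: [459.4, 129.5, 159.3]
orientation: [-2.344, -2.092, -0.0]
ft_force: [0.1, -0.1, -0.3]
width: 13.9
grasp_force: 30.0
```

```bash
cat > m.py <<'E'
from h import *; from workcell import get_obs
F=[];p=[]
for _ in range(14):
    im,d,K,E=shot("wrist"); o=get_obs(); F.append(o["ft_force"]); p.append(o["ee_pos"])
F=np.array(F); print("t",o["t"],"F",F.mean(0).round(2),"sem",(F.std(0)/14**.5).round(2),"pos",np.mean(p,0).round(2))
P=cloud(d,K,E); H,S,V=masks(im); w=slice(150,230),slice(225,290)
for name,m,z in(("brass",(H>14)&(H<35)&(S>90)&(V>90)&(P[...,2]>15),18),("dot",(S>150)&((H<6)|(H>174))&(V>120),18),("ring",(S<50)&(V>210)&(abs(P[...,2]-18)<6),18)):
    f=np.zeros_like(m); f[w]=m[w]; k,lab,st,c=cv2.connectedComponentsWithStats(f.astype(np.uint8))
    for i in range(1,k):
        if st[i,4]>5: print(name,st[i].tolist(),"topedge",ray([c[i,0],st[i,1]-.5],K,E,z)[0,:2].round(1),"ctr",ray([st[i,0]+st[i,2]/2-.5,c[i,1]],K,E,z)[0,:2].round(1))
E
python3 m.py
```

```text
t 17.6 F [0.02 0.05 0.38] sem [0.15 0.13 0.09] pos [459.37 129.46 159.3 ]
brass [251, 176, 12, 9, 46] topedge [460.7 133.4] ctr [460.1 129.9]
ring [236, 160, 44, 37, 388] topedge [463.5 149.4] ctr [461.6 133.7]
```

The push is about 1.7–2.2 N and the foot is about 0.7 mm from the dot. It is pushed in about 5 mm, so I add half a millimetre, let it settle and hand in.

```bash
python3 -m creep '{"delta_pos":[[0,0,0.0005],[0,0,0],[0,0,0],[0,0,0],[0,0,0],[0,0,0]],"twist":[[0,0,0],[0,0,0],[0,0,0],[0,0,0],[0,0,0],[0,0,0]]}' && python3 m.py && python3 -c "from workcell import close_job; print(close_job())"
```

```text
t: 18.1
ee_pos: [459.4, 129.5, 158.8]
orientation: [2.344, 2.092, 0.0]
ft_force: [0.4, 0.0, 0.8]
width: 13.9
grasp_force: 30.0
t 18.8 F [0.02 0.07 0.48] sem [0.07 0.16 0.13] pos [459.35 129.46 158.78]
brass [251, 176, 12, 9, 45] topedge [460.7 133.5] ctr [460.1 130. ]
ring [236, 160, 44, 37, 390] topedge [463.5 149.5] ctr [461.6 133.9]
the job is handed in; nothing more can be done
None
```

I handed the job in at about 18.8 s with the tong tip let go in the pocket and the thermometer still held upright on the red dot, pressed in about 5–6 mm at about 2 N (estimated); no verdict came back, and I viewed 11 pictures, one over the limit of 10.

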